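# Hold a battery contactor against its rubber buffers for fastening

## Robot

A 6-joint arm with a two-finger parallel gripper is mounted at the origin on the work surface. World frame = base frame: x ahead of the robot, y to its left, z up, the work surface at z = 0. Lengths are in m, angles in rad, forces in N, time in s.
With the tool pointing down it reaches from about 0.3 to 0.775 m from the base axis. Payload 14.6 kg.
Tool frame: the origin (TCP) lies midway between the tips of the shut fingers; the grasp point (between the pads) lies 19 mm behind it; z points along the fingers, y is the direction in which the jaws open and shut (so a half turn about z gives the same grasp; the last joint's range is limited). The gripper opens to 85 mm and grips with 20 to 120 N. Pads are 22 mm wide; open, the fingers measure 114 mm over their backs; the gripper's body (76 mm by 85 mm) begins 54 mm behind the grasp point. The pads swing forward as they close: fully open they stand 13 mm farther back than shut.
Start: joints at [-1.264, 0.3, 1.521, -0, 1.321, -0.067], TCP at [0.201, -0.512, 0.199] pointing down, gripper open.
Joint ranges: [-3.03, 3.03], [-0.79, 2.21], [0.23, 2.52], [-1.04, 4.18], [0, 3.07], [-2.55, 2.55]. Speed limits (rad/s): [2.22, 2.22, 2.57, 3.14, 3.14, 3.14].

## Interface

Orientations are given as a 3x3 rotation matrix whose columns are the frame's x, y, z axes.
In Python, from workcell import read_state, get_image, camera_params, sign_off gives the robot as it stands.
- The arm moves only by the tool arm_command, never from a script. Its argument "motion" is a list that holds one entry, the list of rows, each a list of 7 numbers: the shift along the tool's x, y, z scaled (see below), then the turn, a rotation vector about the tool's x, y, z scaled (see below), then the gripper command: -1 is shut, 1 is fully open, values between are in proportion. A call has 1 to 8 rows; each row is the pose to reach, as a shift and turn from the pose commanded when the call began, along the tool's axes at that moment; what a row does not reach only later rows make up. The controller multiplies each number of a shift by 0.25 m and each number of a turn by 90 degrees. A row lasts 1/12 s, in which the tool goes at most 41.7 mm and 7.16 degrees, less where a joint would pass 70% of its speed; a pose out of reach is approached as far as the arm can. A call with a number of a shift or a turn outside -1 to 1 is refused whole. A call with a gripper value outside its range is refused whole. The fingers move at their own pace and stop on an object; the grip force is fixed at half the most. Time passes only in rows, so rows that repeat a pose let the fingers close. It gives the time, the measured TCP pose, the force and the opening at its end, in the units of the state.
- read_state(): the state, without advancing time (a new reading comes with each control period).
- get_image(name): name is "side" or "top" or "wrist"; returns (picture, depth): 400x640x3 uint8, red, green, blue; 400x640 float32, m along the optical axis (not along the pixel's ray), 0 where there is no reading.
- camera_params(name): a dict with "fx", "fy", "cx", "cy" (pixels), "eye" and "attitude" of the camera in the world; the wrist camera has in their place "hand_eye" (4x4, takes a point from camera to tool coordinates, whose origin is the TCP and whose axes are the flange's). Camera axes: x right, y up, looking along -z (the intrinsics and any distortion apply to the point x, -y, -z); pixel columns grow to the right and rows downward; lengths in m; the calibration is good to about 2 mm. A picture is of the moment at which its call begins: read the wrist's pose just before it. camera_params takes no time and is no camera call.
- sign_off(): hands the job in, once; it reports no verdict.
The state is a dict: "t": time; "qpos": joint angles; "joint_velocities": joint speeds; "joint_efforts": joint torques, N m; "tcp_pos": TCP position; "tool_rot": TCP orientation; "force": force on the tool from outside, world axes, zero at the start; "ft_torque": the same for the moment, N m; "gripper_width": finger opening in m.
Only numpy, scipy, OpenCV 4.12 (cv2) and the standard library are available. Lean on these libraries where they do the work, as an engineer would, in place of code of your own. Each camera call takes 0.05 s, during which the arm holds its last target. There are 200 camera calls.

## Task

Pick up the loose contactor from the bench and set it down gently, flat in the empty seat of the battery junction tray, coil socket pointing away from the rubber buffers, as on the contactor already bolted in beside it. Then, without ramming, push it squarely against both buffers with a steady push of about 10 N so that its two slotted ears lie over the two weld nuts, and finish while still holding it pressed there, as a third hand for the colleague who will drive the screws. Leave the other things on the bench alone.

Things in the scene. Friction and masses are not known exactly. Their poses are not given: they have to be found in the camera images.
- contactor: loose contactor (0.34 to 0.50 kg) standing on the bench: cream case 52 (its x) x 70 (its y), smooth sides up to 52, studs on top, 72 tall in all. At each end a flat ear 18 wide, 5 thick, sticks out 19 mm at the bottom. Black coil socket (20 wide, 14 high, centred 40 up) sticks out 10 mm at its -y end. Origin: centre of the underside, z up. Grasp from above across its x
- hole_stop_end (a point): centre of the dark cross slot (15 x 6) in the ear at the contactor's plain (+y) end, 45 mm from its origin, at underside height
- hole_socket_end (a point): centre of the same slot in the ear at the contactor's coil-socket (-y) end, 45 mm from its origin, at underside height
- tray: fixed galvanised junction tray, 250 (its x) x 240 (its y), floor 4 thick, lips 18 high; origin: centre of the underside. On its -x half a bolted-in contactor of the same kind (centre 110 mm from the seat), busbar and current sensor, up to 82 high; along its +y lip a fuse (39 high); by its -y lip, 80 mm or more from the seat centre, a finned resistor (27 high)
- seat (a point): centre of the empty seat on the tray floor (its +x half), at floor height, 4 mm above the bench; axes as the tray's. Where the contactor's origin lies, with equal axes, when it is pressed home with 10 N
- nut_stop_end (a point): weld nut (steel disc 14 dia, 6 dia hole) in the floor, 45 mm from the seat centre in the tray's +y, between the two uprights of the stop
- nut_socket_end (a point): weld nut in the floor, 45 mm from the seat centre in the tray's -y
- stop: forked steel angle bracket fixed at the +y end of the seat: two uprights 15 wide and 44 high, 28 apart (the ear passes between them), their faces 42 mm from the seat centre; it carries the two buffers. Axes as the tray's, origin at the seat centre
- stop_face (a point): point midway between the front faces of the two unpressed buffers, 33 mm from the seat centre along the tray's +y and 30 above the tray floor; the contactor's plain case end (35 mm from its origin) meets them 2 mm before the holes line up
- buffer_a (a joint): compression (m) of the rubber buffer on the -x side: 12 dia, centred 20 mm beside the seat's centre line and 30 above the floor. 0 free, 2.5 N per mm, bottoms at 0.006
- buffer_b (a joint): compression (m) of the same buffer on the +x side; both together give 5 N per mm, so 10 N at 2 mm
- screw_dish: loose steel dish with a few screws, 80 dia, 24 high, origin at the centre of the underside; leave alone
- multimeter: loose yellow multimeter lying on the bench, 84 x 165 x 40, origin at the centre of the underside; leave alone
- spanner: loose red insulated spanner lying on the bench, 175 long, 10 thick, origin at the middle of its underside; leave alone
Things that resemble listed ones, but are neither listed nor needed, are in the scene too. Of the things like the contactor, leave any that is turquoise; of the rest the smaller one is meant.

How it is judged:
By the outcome, as a careful person would: the job done as asked, in the order asked, and still so for the second after the job is handed in, while the arm keeps its last pose, push and grip.
It also fails if it takes over 40 s, if anything falls off the work surface, if the arm or the gripper's body presses on something with over 40 N, if the wrist force passes 120 N, or if a joint passes its speed limit or range.

## Working session

There is one attempt and no reset: what is moved stays moved. The work goes in short steps, Python scripts to look and compute and a tool call to move; the robot and the scene stay as the last step left them, time stands still between calls to the robot, and variables do not carry over. Pictures are saved under pics/ and viewed, about 8 in all and at most 12, crops included, and the job is handed in when it is done.

Besides the shell and the picture viewer there is one more tool, called after "Call:" by a JSON object that holds its "name" and its "arguments". arm_command: Moves the arm, as the interface text tells. Its arguments: {"type":"object","properties":{"motion":{"type":"array"}},"required":["motion"]}

```bash
ls; mkdir -p pics; python3 - <<'E'
from workcell import *
import cv2,numpy as np
s=read_state();print({k:np.round(v,4).tolist() for k,v in s.items()})
for n in("top","side"):
    im,d=get_image(n);np.savez(f"{n}0.npz",im=im,d=d);cv2.imwrite(f"pics/{n}0.png",im[:,:,::-1])
    print(camera_params(n))
print(camera_params("wrist"))
E
```

```text
pics
{'t': 0.0, 'qpos': [-1.2636, 0.3005, 1.5216, -0.0, 1.3207, -0.0666], 'joint_velocities': [0.0007, 0.0016, 0.0003, 0.001, 0.0018, 0.0004], 'joint_efforts': [-0.0001, -54.3504, -36.1797, 0.0, 0.0041, 0.0001], 'tcp_pos': [0.2007, -0.5118, 0.1988], 'tool_rot': [[0.931, 0.3651, -0.0004], [0.3651, -0.931, 0.0012], [0.0001, -0.0012, -1.0]], 'force': [-0.3647, -0.1718, 0.0115], 'ft_torque': [-0.03, 0.0288, -0.0163], 'gripper_width': 0.0858}
{'fx': 472.4267610127935, 'fy': 472.4267610127935, 'cx': 316.2858073442401, 'cy': 195.24819986241204, 'eye': array([0.49739142, 0.06835331, 1.13527892]), 'attitude': array([[-0.00898404,  0.99665638, -0.08121178],
       [-0.99992235, -0.00965542, -0.00787812],
       [-0.00863591,  0.0811347 ,  0.99666573]])}
{'fx': 361.14666464956167, 'fy': 361.14666464956167, 'cx': 316.6646004264303, 'cy': 202.5660956658407, 'eye': array([ 0.48361792, -0.60949799,  0.6896082 ]), 'attitude': array([[ 0.98789262,  0.09335067, -0.12391054],
       [-0.15392765,  0.68941813, -0.70781984],
       [ 0.01935071,  0.71832325,  0.69544033]])}
{'fx': 351.0821942376672, 'fy': 351.0821942376672, 'cx': 323.9513071774785, 'cy': 202.0896600777165, 'hand_eye': array([[ 7.45881571e-04,  9.54820789e-01,  2.97181267e-01,
         7.63120526e-02],
       [ 9.99999696e-01, -7.79812185e-04, -4.37597900e-06,
         6.24684852e-04],
       [ 2.27567297e-04,  2.97181180e-01, -9.54821080e-01,
        -1.75070262e-01],
       [ 0.00000000e+00,  0.00000000e+00,  0.00000000e+00,
         1.00000000e+00]])}
```

View pics/top0.png

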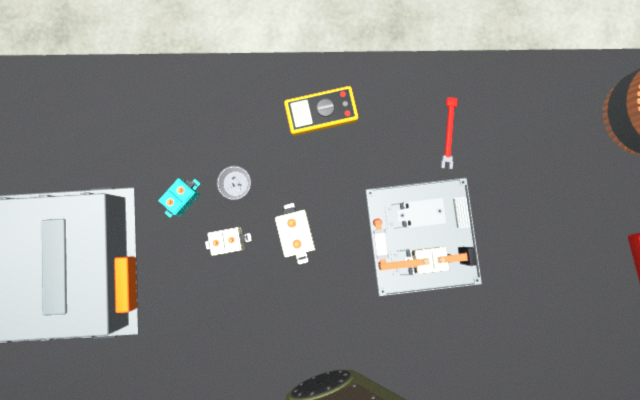

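View pics/side0.png

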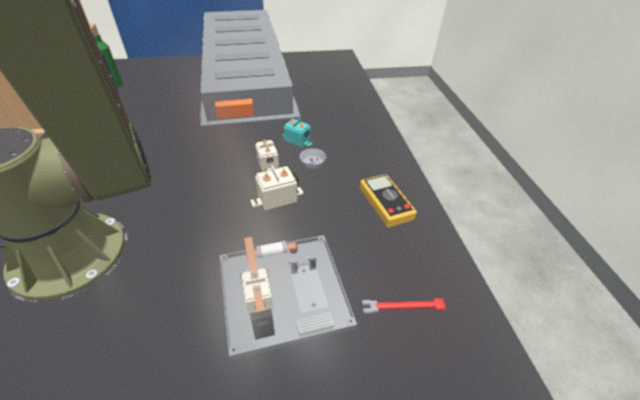

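The top view shows three contactor-like things: turquoise at (178,197), a large cream one at (295,233) and a small cream one at (228,241). The small cream one fits, because it is not turquoise and is the smaller of the rest. The tray is at (424,237), with the empty seat around (420,213) and the stop on its left (world +y). I'll confirm in one enlarged crop and measure at the same time.

```bash
cat > h.py <<'E'
import numpy as np,cv2
from workcell import *
def pose(name,s=None):
    p=camera_params(name);K=(p['fx'],p['fy'],p['cx'],p['cy'])
    if name=="wrist":
        s=s or read_state();T=np.eye(4);T[:3,:3]=s['tool_rot'];T[:3,3]=s['tcp_pos'];T=T@p['hand_eye']
        return K,T[:3,:3],T[:3,3]
    return K,np.array(p['attitude']),np.array(p['eye'])
def rays(P,uv):
    K,R,e=P;uv=np.atleast_2d(uv).astype(float)
    return np.c_[(uv[:,0]-K[2])/K[0],-(uv[:,1]-K[3])/K[1],-np.ones(len(uv))]@R.T
def onplane(P,uv,z):
    d=rays(P,uv);return P[2]+d*((z-P[2][2])/d[:,2])[:,None]
def withdepth(P,uv,dep):
    return P[2]+rays(P,uv)*np.asarray(dep).reshape(-1,1)
def project(P,X):
    K,R,e=P;c=(np.atleast_2d(X)-e)@R;return np.c_[K[2]+K[0]*c[:,0]/-c[:,2],K[3]-K[1]*c[:,1]/-c[:,2]]
def cloud(P,d):
    v,u=np.mgrid[:d.shape[0],:d.shape[1]];return withdepth(P,np.c_[u.ravel(),v.ravel()],d.ravel()).reshape(*d.shape,3)
E
python3 - <<'E'
from h import *
z=np.load("top0.npz");im,d=z['im'],z['d'];P=pose("top");C=cloud(P,d)
hsv=cv2.cvtColor(im,cv2.COLOR_RGB2HSV)
a=cv2.resize(im[195:285,195:325],None,fx=5,fy=5,interpolation=cv2.INTER_CUBIC)[:,:,::-1]
b=cv2.resize(im[172:302,360:490],None,fx=3.46,fy=3.46,interpolation=cv2.INTER_CUBIC)[:,:,::-1]
h=min(a.shape[0],b.shape[0]);cv2.imwrite("pics/crop1.png",cv2.resize(np.hstack([a[:h],b[:h]]),(800,int(800*h/(a.shape[1]+b.shape[1])))))
def box(name,m):
    n,l,st,c=cv2.connectedComponentsWithStats(m.astype(np.uint8))
    for i in range(1,n):
        if st[i,4]<150: continue
        q=C[l==i];r=cv2.minAreaRect((q[:,:2]*1000).astype(np.float32));print(name,np.round(c[i]),st[i,4],np.round(r[0]),np.round(r[1]),round(r[2],1),'zmax',q[:,2].max().round(3))
Z=C[...,2]
print('table z',np.median(Z[300:340,200:260]))
roi=np.zeros(Z.shape,bool);roi[165:310,150:500]=1
box('>.04',roi&(Z>.042)&(Z<.2));box('>2mm',roi&(Z>.002)&(Z<.2))
E
```

```text
table z 0.000510236478307946
>.04 [178. 196.] 751 [590. 396.] [53. 80.] 49.1 zmax 0.076
>.04 [294. 232.] 1346 [506. 129.] [107.  69.] 13.8 zmax 0.101
>.04 [226. 241.] 752 [483. 283.] [52. 81.] 10.8 zmax 0.075
>.04 [433. 260.] 1406 [ 433. -169.] [ 57. 210.] 5.5 zmax 0.087
>2mm [234. 182.] 872 [620. 275.] [84. 90.] 89.5 zmax 0.03
>2mm [422. 238.] 9748 [ 488. -175.] [269. 258.] 6.0 zmax 0.087
>2mm [179. 197.] 1068 [591. 406.] [ 83. 118.] 48.8 zmax 0.076
>2mm [294. 233.] 1591 [496. 130.] [154.  86.] 11.3 zmax 0.101
>2mm [226. 240.] 978 [486. 295.] [149.  77.] 79.4 zmax 0.075
```

View pics/crop1.png

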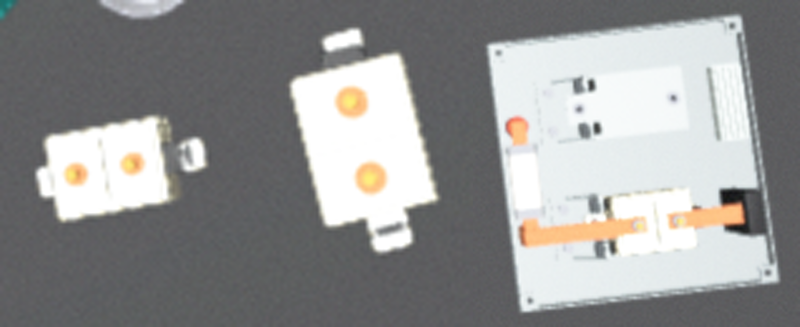

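The crop confirms it. Left in the crop (about (115,165)) is the small cream contactor, with its dark socket end on the right (world -y) and yaw about +11°. The tray (right) is at about +6°, with its stop at the left (world +y). The socket already points the right way. I'll move the arm above the contactor for a wrist look.

Call:
{"name": "arm_command", "arguments": {"motion": [[[0.1, -0.115, 0, 0, 0, -0.05, 1], [0.2, -0.23, 0, 0, 0, -0.1, 1], [0.3, -0.345, 0, 0, 0, -0.15, 1], [0.4, -0.46, 0, 0, 0, -0.2, 1], [0.5, -0.575, 0, 0, 0, -0.25, 1], [0.6, -0.69, 0, 0, 0, -0.3, 1], [0.7, -0.805, 0, 0, 0, -0.35, 1], [0.8, -0.92, 0, 0, 0, -0.4, 1]]]}}

```text
t: 0.77
tcp_pos: [0.303, -0.2231, 0.1993]
tool_rot: [[0.536, 0.844, -0.0], [0.844, -0.536, 0.0], [0.0, -0.0, -1.0]]
force: [1.3, 0.1, 0.9]
gripper_width: 0.0857
```

```bash
cat > plan.py <<'E'
import sys
from h import *
from scipy.spatial.transform import Rotation as Ro
def plan(p,yaw):
    "units to reach TCP p with tool x at yaw (deg), tool pointing down"
    s=read_state();R0=s['tool_rot'];c,q=np.cos(np.radians(yaw)),np.sin(np.radians(yaw))
    R1=np.array([[c,q,0],[q,-c,0],[0,0,-1.]])
    sh=R0.T@(np.array(p)-s['tcp_pos'])/.25;tu=Ro.from_matrix(R0.T@R1).as_rotvec()/(np.pi/2)
    print('t',round(s['t'],2),'tcp',np.round(s['tcp_pos'],4),'yaw',np.degrees(np.arctan2(R0[1,0],R0[0,0])).round(2),'F',np.round(s['force'],2),'w',round(s['gripper_width'],4),'q',np.round(s['qpos'],2))
    print('shift',np.round(sh,4),'turn',np.round(tu,4))
if __name__=="__main__": plan([float(a) for a in sys.argv[1:4]],float(sys.argv[4]))
E
python3 plan.py .482 .285 .2 101
```

```text
t 0.77 tcp [ 0.303  -0.2231  0.1993] yaw 57.61 F [1.31 0.12 0.94] w 0.0857 q [-0.73 -0.1   1.96  0.    1.28 -0.17]
shift [ 2.0997 -0.484  -0.0029] turn [-0.     -0.     -0.4821]
```

Call:
{"name": "arm_command", "arguments": {"motion": [[[0.16, -0.04, 0, 0, 0, -0.06, 1], [0.32, -0.08, 0, 0, 0, -0.12, 1], [0.48, -0.11, 0, 0, 0, -0.18, 1], [0.64, -0.15, 0, 0, 0, -0.24, 1], [0.8, -0.19, 0, 0, 0, -0.3, 1], [0.96, -0.22, 0, 0, 0, -0.36, 1], [1.0, -0.23, 0, 0, 0, -0.38, 1]]]}}

```text
t: 1.35
tcp_pos: [0.39, 0.0209, 0.1993]
tool_rot: [[-0.037, 0.999, 0.0], [0.999, 0.037, 0.001], [0.001, 0.0, -1.0]]
force: [-0.6, -1.0, 1.0]
gripper_width: 0.0855
```

```bash
python3 plan.py .482 .285 .2 101
```

```text
t 1.35 tcp [0.39   0.0209 0.1993] yaw 92.14 F [-0.58 -0.96  1.03] w 0.0855 q [-0.04 -0.07  1.93  0.    1.28 -0.08]
shift [ 1.0419  0.4073 -0.002 ] turn [ 0.0001 -0.0004 -0.0984]
```

Call:
{"name": "arm_command", "arguments": {"motion": [[[0.14, 0.055, 0, 0, 0, -0.015, 1], [0.29, 0.115, 0, 0, 0, -0.03, 1], [0.44, 0.175, 0, 0, 0, -0.045, 1], [0.59, 0.235, 0, 0, 0, -0.06, 1], [0.74, 0.3, 0, 0, 0, -0.075, 1], [0.89, 0.36, 0, 0, 0, -0.09, 1], [1.0, 0.4, 0, 0, 0, -0.1, 1], [1.0, 0.4, 0, 0, 0, -0.1, 1]]]}}

```text
t: 2.02
tcp_pos: [0.4824, 0.2735, 0.1982]
tool_rot: [[-0.188, 0.982, -0.001], [0.982, 0.188, 0.0], [0.0, -0.001, -1.0]]
force: [-0.8, -0.1, -1.0]
gripper_width: 0.0858
```

```bash
python3 - <<'E'
from plan import *
s=read_state();P=pose("wrist",s);im,d=get_image("wrist");np.savez("w1.npz",im=im,d=d);cv2.imwrite("pics/w1.png",im[:,:,::-1])
C=cloud(P,d);Z=C[...,2]
print(np.round(s['tcp_pos'],4), 'bench z',np.percentile(Z[d>0],[20,40]))
for lo,hi in((.047,.0545),(.0545,.08),(.003,.008)):
    m=((Z>lo)&(Z<hi)&(np.hypot(C[...,0]-.483,C[...,1]-.283)<.07)).astype(np.uint8)
    n,l,st,c=cv2.connectedComponentsWithStats(m)
    for i in range(1,n):
        if st[i,4]<60: continue
        q=C[l==i];r=cv2.minAreaRect((q[:,:2]*1000).astype(np.float32));print(lo,np.round(c[i]),st[i,4],np.round(q.mean(0)*1000,1),np.round(r[0],1),np.round(r[1],1),round(r[2],1))
E
```

```text
[0.4824 0.2735 0.1982] bench z [0.00020163 0.00073705]
0.047 [329. 162.] 741 [484.8 287.6  51.4] [485.  281.8] [52.  79.7] 10.1
0.0545 [328. 164.] 3527 [483.7 288.   60.2] [484.6 286.5] [47.  64.2] 9.8
0.003 [328. 112.] 339 [476.5 330.3   5.8] [476.6 330.2] [17.5 17.9] 10.9
```

View pics/w1.png

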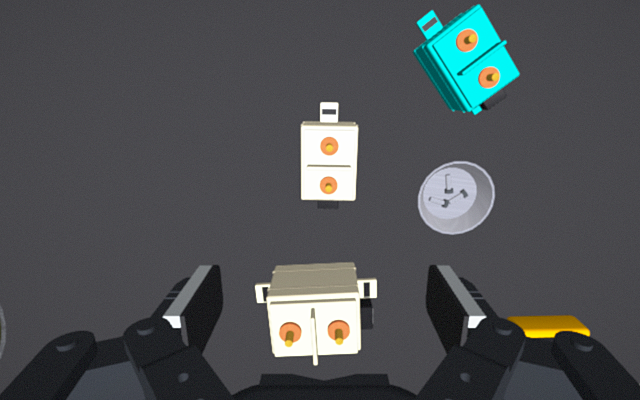

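The wrist view shows the small cream contactor at (329,162): slotted ear at the top (329,112, world +y), socket at the bottom (328,204). The big one is at (315,310), the turquoise one at (468,60) and the dish at (456,197). The contactor's origin is at about (0.4845, 0.2865), yaw about 10°.

```bash
python3 plan.py .4845 .2865 .011 100.2
```

```text
t 2.07 tcp [0.4819 0.2713 0.1982] yaw 100.78 F [-0.79 -0.49 -0.01] w 0.0855 q [0.45 0.31 1.51 0.   1.32 0.26]
shift [0.0579 0.0227 0.7488] turn [-0.0011  0.0002  0.0064]
```

Call:
{"name": "arm_command", "arguments": {"motion": [[[0.02, 0.008, 0.08, 0, 0, 0, 1], [0.04, 0.016, 0.18, 0, 0, 0.003, 1], [0.058, 0.023, 0.28, 0, 0, 0.006, 1], [0.058, 0.023, 0.36, 0, 0, 0.006, 1], [0.058, 0.023, 0.4, 0, 0, 0.006, 1], [0.058, 0.023, 0.4, 0, 0, 0.006, 1]]]}}

```text
t: 2.57
tcp_pos: [0.4841, 0.2836, 0.0975]
tool_rot: [[-0.174, 0.985, -0.003], [0.985, 0.174, -0.002], [-0.001, -0.004, -1.0]]
force: [0.8, -0.3, -0.7]
gripper_width: 0.0856
```

```bash
python3 - <<'E'
from plan import *
s=read_state();P=pose("wrist",s);im,d=get_image("wrist")
C=cloud(P,d);Z=C[...,2]
for lo,hi in((.049,.056),(.0562,.08),(.003,.008)):
    m=((Z>lo)&(Z<hi)&(np.hypot(C[...,0]-.4845,C[...,1]-.287)<.07)).astype(np.uint8)
    n,l,st,c=cv2.connectedComponentsWithStats(m)
    for i in range(1,n):
        if st[i,4]<150: continue
        q=C[l==i];r=cv2.minAreaRect((q[:,:2]*1000).astype(np.float32));print(lo,np.round(c[i]),st[i,4],np.round(q.mean(0)*1000,1),np.round(r[0],1),np.round(r[1],1),round(r[2],1))
plan([.4845,.2865,.011],100.2)
E
```

```text
0.049 [325. 185.] 1145 [481.9 301.3  52.2] [484.3 286.9] [52.1 69.7] 10.0
0.0562 [324. 207.] 6728 [483.9 289.   60.5] [484.3 286.7] [46.1 64.2] 10.1
0.003 [325. 132.] 639 [476.5 330.3   5.8] [476.2 330.2] [18.2 19.1] 9.9
t 2.62 tcp [0.4849 0.284  0.0992] yaw 100.04 F [-0.04 -0.82  0.05] w 0.0855 q [ 0.46  0.43  1.59 -0.    1.12  0.29]
shift [0.0102 0.0006 0.353 ] turn [-0.0008  0.0003 -0.0018]
```

Call:
{"name": "arm_command", "arguments": {"motion": [[[0.011, 0, 0.1, 0, 0, 0, 1], [0.011, 0, 0.2, 0, 0, 0, 1], [0.011, 0, 0.28, 0, 0, 0, 1], [0.011, 0, 0.33, 0, 0, 0, 1], [0.011, 0, 0.353, 0, 0, 0, 1], [0.011, 0, 0.353, 0, 0, 0, 1], [0.011, 0, 0.353, 0, 0, 0, -1], [0.011, 0, 0.353, 0, 0, 0, -1]]]}}

```text
t: 3.28
tcp_pos: [0.4854, 0.2878, 0.0126]
tool_rot: [[-0.175, 0.985, 0.002], [0.985, 0.175, 0.001], [0.001, 0.002, -1.0]]
force: [0.1, 0.1, 0.7]
gripper_width: 0.0643
```

Call:
{"name": "arm_command", "arguments": {"motion": [[[0, 0, 0, 0, 0, 0, -1], [0, 0, 0, 0, 0, 0, -1], [0, 0, 0, 0, 0, 0, -1], [0, 0, 0, 0, 0, 0, -1], [0, 0, 0, 0, 0, 0, -1]]]}}

```text
t: 3.7
tcp_pos: [0.4853, 0.2878, 0.0129]
tool_rot: [[-0.175, 0.985, 0.002], [0.985, 0.175, 0.001], [0.001, 0.002, -1.0]]
force: [-2.9, -1.8, 10.7]
gripper_width: 0.0498
```

```bash
python3 plan.py .4845 .2868 .18 100
```

```text
t 3.7 tcp [0.4853 0.2878 0.0129] yaw 100.08 F [-2.94 -1.83 10.71] w 0.0498 q [ 0.47  0.55  1.64 -0.    0.95  0.29]
shift [-0.003  -0.0025 -0.6685] turn [ 0.0013 -0.0004  0.0009]
```

Call:
{"name": "arm_command", "arguments": {"motion": [[[0, 0, -0.04, 0, 0, 0, -1], [0, 0, -0.12, 0, 0, 0, -1], [0, 0, -0.22, 0, 0, 0, -1], [0, 0, -0.34, 0, 0, 0, -1], [0, 0, -0.46, 0, 0, 0, -1], [0, 0, -0.56, 0, 0, 0, -1], [0, 0, -0.6, 0, 0, 0, -1]]]}}

```text
t: 4.28
tcp_pos: [0.4855, 0.288, 0.1656]
tool_rot: [[-0.175, 0.985, 0.005], [0.985, 0.175, 0.002], [0.002, 0.005, -1.0]]
force: [1.0, 0.0, -3.6]
gripper_width: 0.0494
```

```bash
python3 - <<'E'
from plan import *
s=read_state();P=pose("wrist",s);im,d=get_image("wrist");cv2.imwrite("pics/w2.png",im[:,:,::-1])
C=(cloud(P,d)-s['tcp_pos'])@s['tool_rot']*1000  # tool frame mm
m=(C[...,2]<30)&(C[...,2]>-90)&(abs(C[...,1])<24)&(abs(C[...,0])<65)
n,l,st,c=cv2.connectedComponentsWithStats(m.astype(np.uint8))
for i in range(1,n):
    if st[i,4]>100:
        q=C[l==i];print(st[i],np.round(q.min(0)),np.round(q.max(0)))
e=C[(C[...,0]>37)&(C[...,0]<60)&(abs(C[...,1])<10)&(C[...,2]<25)&(C[...,2]>-20)]
print('ear',len(e),np.round(np.percentile(e,[1,50,99],axis=0),1))
t=C[m&(C[...,2]<-36)&(C[...,2]>-50)];print('top',np.round(np.percentile(t,[1,50,99],axis=0),1))
# slope of the ear z vs x
print(np.polyfit(e[:,0],e[:,2],1))
# seat: rough tray from top pic
plan([.52,-.14,.18],97)
E
```

```text
[  264   138   119   217 20624] [-47. -24. -61.] [53. 24. 10.]
ear 1066 [[37.1 -8.4  5.7]
 [45.5  0.   7.3]
 [53.   8.9  9.7]]
top [[-31.7 -23.4 -49.5]
 [ 10.5   0.1 -45.6]
 [ 34.   22.9 -37.3]]
[0.0350458  5.78050513]
t 4.33 tcp [0.4857 0.2881 0.1655] yaw 100.08 F [ 0.17  0.55 -0.49] w 0.0497 q [0.47 0.36 1.53 0.   1.25 0.29]
shift [-1.7098 -0.1642 -0.0618] turn [ 0.0035 -0.0012  0.0342]
```

View pics/w2.png

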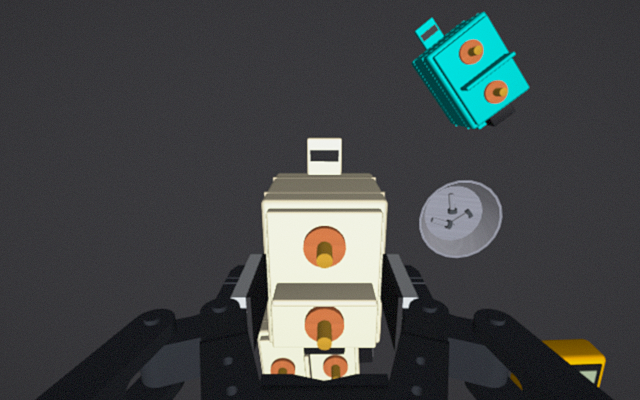

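Held squarely: width 49.7 mm, ear end at tool x 53 mm, so the origin is within about 1 mm of the tool axis. The slotted ear is at (324,156). From the crop, the seat is at about (0.545,-0.171), yaw about 6°. I'll carry it to the -y side of the seat for a close look.

Call:
{"name": "arm_command", "arguments": {"motion": [[[-0.05, 0, -0.03, 0, 0, 0, -1], [-0.15, 0, -0.07, 0, 0, 0.005, -1], [-0.28, -0.01, -0.11, 0, 0, 0.01, -1], [-0.42, -0.02, -0.14, 0, 0, 0.012, -1], [-0.57, -0.03, -0.14, 0, 0, 0.015, -1], [-0.72, -0.04, -0.14, 0, 0, 0.02, -1], [-0.86, -0.05, -0.14, 0, 0, 0.02, -1], [-1.0, -0.05, -0.14, 0, 0, 0.02, -1]]]}}

```text
t: 5.0
tcp_pos: [0.515, 0.0368, 0.1947]
tool_rot: [[-0.144, 0.99, -0.003], [0.99, 0.144, -0.0], [0.0, -0.003, -1.0]]
force: [0.7, 0.0, -3.1]
gripper_width: 0.0495
```

```bash
python3 plan.py .554 -.256 .2 96.1
```

```text
t 5.0 tcp [0.515  0.0368 0.1947] yaw 98.26 F [ 0.74  0.01 -3.11] w 0.0495 q [ 0.    0.23  1.62 -0.    1.29 -0.14]
shift [-1.1817 -0.0138 -0.0215] turn [-0.0017 -0.0002  0.024 ]
```

Call:
{"name": "arm_command", "arguments": {"motion": [[[-0.14, 0, 0, 0, 0, 0.003, -1], [-0.28, 0, -0.01, 0, 0, 0.006, -1], [-0.42, -0.005, -0.015, 0, 0, 0.01, -1], [-0.57, -0.01, -0.02, 0, 0, 0.015, -1], [-0.72, -0.01, -0.02, 0, 0, 0.02, -1], [-0.86, -0.015, -0.02, 0, 0, 0.024, -1], [-1.0, -0.015, -0.02, 0, 0, 0.024, -1]]]}}

```text
t: 5.58
tcp_pos: [0.5472, -0.211, 0.1994]
tool_rot: [[-0.106, 0.994, -0.003], [0.994, 0.106, 0.001], [0.001, -0.003, -1.0]]
force: [1.5, 0.5, -3.4]
gripper_width: 0.0495
```

```bash
python3 plan.py .554 -.256 .2 96.1
```

```text
t 5.58 tcp [ 0.5472 -0.211   0.1994] yaw 96.06 F [ 1.46  0.46 -3.35] w 0.0495 q [-0.43  0.38  1.41 -0.    1.35 -0.54]
shift [-0.182   0.008  -0.0028] turn [-0.0016 -0.0009 -0.0004]
```

Call:
{"name": "arm_command", "arguments": {"motion": [[[-0.1, 0.004, 0, 0, 0, 0, -1], [-0.16, 0.008, 0, 0, 0, 0, -1], [-0.18, 0.008, 0, 0, 0, 0, -1], [-0.18, 0.008, 0, 0, 0, 0, -1]]]}}

```text
t: 5.92
tcp_pos: [0.5542, -0.2543, 0.1993]
tool_rot: [[-0.105, 0.994, -0.003], [0.994, 0.105, 0.001], [0.001, -0.002, -1.0]]
force: [0.6, 1.5, -4.0]
gripper_width: 0.0494
```

```bash
python3 - <<'E'
from plan import *
s=read_state();P=pose("wrist",s);im,d=get_image("wrist");np.savez("w3.npz",im=im,d=d,**{k:s[k] for k in('tcp_pos','tool_rot')});cv2.imwrite("pics/w3.png",im[:,:,::-1])
print(np.round(s['tcp_pos'],4));C=cloud(P,d);fl=C[(abs(C[...,0]-.545)<.02)&(abs(C[...,1]+.17)<.03)];print('floor z',np.percentile(fl[:,2],[10,50,90]))
E
```

```text
[ 0.5542 -0.2543  0.1993]
floor z [0.00406678 0.00533631 0.37451523]
```

View pics/w3.png

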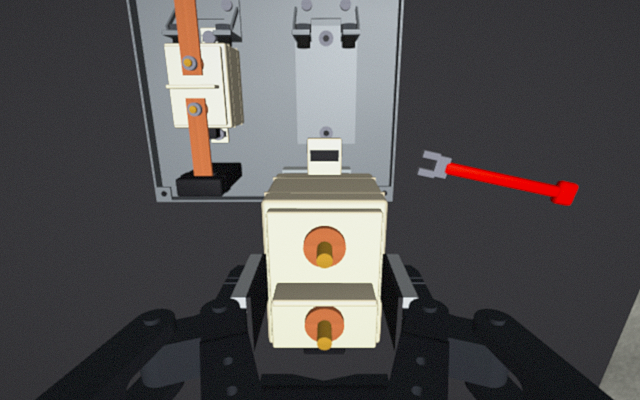

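The nuts are at (326,38) and (326,132), with the stop uprights at (302,30) and (350,30). The bolted contactor's socket is at (222,134), pointing -y, so the held orientation agrees. I'll refine the nut centres.

```bash
python3 - <<'E'
from plan import *
z=np.load("w3.npz");im,d=z['im'],z['d'];P=pose("wrist",dict(tcp_pos=z['tcp_pos'],tool_rot=z['tool_rot']))
g=cv2.cvtColor(im,cv2.COLOR_RGB2GRAY);N=[]
for u,v in((326,38),(326,132)):
    w=cv2.resize(g[v-10:v+6 if v>100 else v+11,u-10:u+11],None,fx=8,fy=8,interpolation=cv2.INTER_CUBIC)
    m=(w<np.median(w)-18).astype(np.uint8);n,l,st,c=cv2.connectedComponentsWithStats(m)
    for i in range(1,n):
        if st[i,4]>200:print(st[i]/8,(c[i]+.5)/8-.5+[u-10,v-10])
    i=1+np.argmax(st[1:,4]);b=st[i];N.append((c[i]+.5)/8-.5+[u-10,v-10])
W=onplane(P,np.array(N),.004);print(W.round(4));v=W[0]-W[1];print('dist',np.hypot(*v[:2]).round(4),'yaw',np.degrees(np.arctan2(-v[0],v[1])).round(2),'seat',W.mean(0).round(4))
# light patch yaw: edges
for r in(65,90,115): print(r,[int(np.argmax(g[r,280:310].astype(int)-g[r,278:308])+279),int(np.argmin(g[r,345:370].astype(int)-g[r,343:368])+344)])
C=cloud(P,d);m=(C[...,2]>.02)&(C[...,2]<.06)&(abs(C[...,0]-.54)<.05)&(C[...,1]>-.15)&(C[...,1]<-.1)
n,l,st,c=cv2.connectedComponentsWithStats(m.astype(np.uint8))
for i in range(1,n):
    if st[i,4]>30:q=C[l==i];print(c[i].round(),st[i],q.min(0).round(4),q.max(0).round(4))
E
```

```text
[   2.75     2.5     14.625   15.875 1447.75 ] [325.56373036  37.8977832 ]
[   0.       4.625   21.      11.375 1044.125] [325.7443209  132.55693314]
[[ 0.5426 -0.1285  0.004 ]
 [ 0.5524 -0.2181  0.004 ]]
dist 0.0901 yaw 6.26 seat [ 0.5475 -0.1733  0.004 ]
65 [295, 356]
90 [296, 356]
115 [296, 355]
[301.  34.] [291  11  20  38 454] [ 0.5112 -0.1438  0.02  ] [ 0.5291 -0.1117  0.0503]
[349.  34.] [340  11  20  38 449] [ 0.5547 -0.1395  0.0203] [ 0.5713 -0.1057  0.0502]
```

```bash
python3 plan.py .5484 -.1813 .04 96.26
```

```text
t 5.97 tcp [ 0.5544 -0.2533  0.1997] yaw 96.08 F [-0.26  0.25 -3.76] w 0.0494 q [-0.49  0.44  1.34  0.    1.37 -0.59]
shift [0.2878 0.0077 0.6394] turn [-0.0012 -0.0009 -0.002 ]
```

Call:
{"name": "arm_command", "arguments": {"motion": [[[0.08, 0.002, 0, 0, 0, 0, -1], [0.18, 0.005, 0.05, 0, 0, 0, -1], [0.26, 0.008, 0.16, 0, 0, -0.002, -1], [0.288, 0.008, 0.3, 0, 0, -0.002, -1], [0.288, 0.008, 0.43, 0, 0, -0.002, -1], [0.288, 0.008, 0.53, 0, 0, -0.002, -1], [0.288, 0.008, 0.6, 0, 0, -0.002, -1], [0.288, 0.008, 0.62, 0, 0, -0.002, -1]]]}}

```text
t: 6.63
tcp_pos: [0.5476, -0.1796, 0.0429]
tool_rot: [[-0.111, 0.994, -0.005], [0.994, 0.111, 0.002], [0.003, -0.005, -1.0]]
force: [-0.1, 0.7, -4.4]
gripper_width: 0.0497
```

```bash
python3 - <<'E'
from plan import *
s=read_state();P=pose("wrist",s);im,d=get_image("wrist");np.savez("w4.npz",im=im,d=d,**{k:s[k] for k in('tcp_pos','tool_rot')});cv2.imwrite("pics/w4.png",cv2.resize(im[60:320,180:470,::-1],None,fx=2,fy=2))
plan([.5484,-.1813,.018],96.26)
C=cloud(P,d);R=s['tool_rot'];T=(C-s['tcp_pos'])@R*1000
m=(C[...,2]>.03)&(C[...,2]<.052)&(abs(T[...,1])<40)&(T[...,0]>35)&(T[...,0]<75)
n,l,st,c=cv2.connectedComponentsWithStats(m.astype(np.uint8))
for i in range(1,n):
    if st[i,4]>50:q=T[l==i];print(c[i].round(),st[i,4],np.percentile(q,[2,50,98],axis=0).round(1).tolist())
E
```

```text
t 6.68 tcp [ 0.5481 -0.18    0.0438] yaw 96.36 F [-0.31 -0.23 -4.55] w 0.0493 q [-0.38  0.53  1.58  0.    1.03 -0.49]
shift [-0.0054  0.001   0.1032] turn [-0.0023 -0.0013  0.0012]
[282. 145.] 1167 [[39.6, -28.2, -6.4], [51.5, -20.2, 2.7], [61.6, -13.3, 12.1]]
[365. 145.] 1154 [[39.5, 14.3, -6.5], [51.5, 21.1, 2.6], [61.6, 29.0, 10.4]]
[324. 155.] 1188 [[35.4, -8.3, 5.9], [44.5, 0.5, 7.4], [53.0, 8.9, 9.1]]
```

View pics/w4.png

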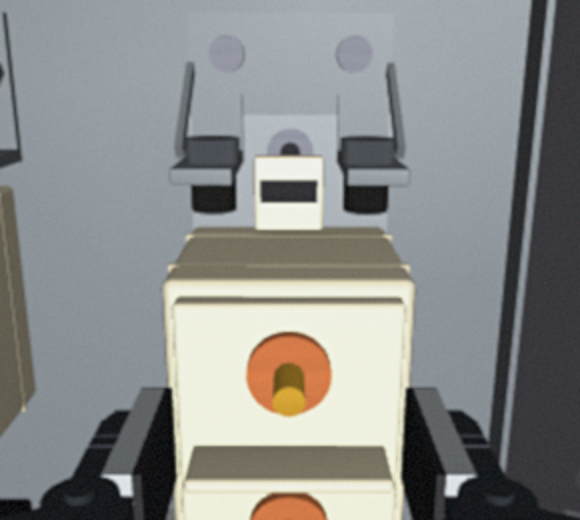

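```bash
python3 - <<'E'
from plan import *
def ear(C,y):  # C world; fit plane
    q=C.reshape(-1,3);A=np.c_[q[:,:2]-q[:,:2].mean(0),np.ones(len(q))];return len(q),np.linalg.lstsq(A,q[:,2],rcond=None)[0].round(4)
z=np.load("w4.npz");P=pose("wrist",dict(tcp_pos=z['tcp_pos'],tool_rot=z['tool_rot']));C=cloud(P,z['d']);T=(C-z['tcp_pos'])@z['tool_rot']*1000
print('ear held',ear(C[(abs(T[...,1])<7)&(T[...,0]>38)&(T[...,0]<52)&(T[...,2]<14)&(T[...,2]>-3)],0))
print('case top held',ear(C[(abs(T[...,1])<20)&(T[...,2]<-44)&(T[...,2]>-52)&(T[...,0]>0)],0))
print('floor',ear(C[(C[...,2]<.012)&(C[...,2]>-.005)&(abs(T[...,1])<11)&(T[...,0]>55)&(T[...,0]<75)],0))
z=np.load("w1.npz");P=pose("wrist",dict(tcp_pos=np.array([.4824,.2735,.1982]),tool_rot=np.array([[-.188,.982,-.001],[.982,.188,0],[0,-.001,-1]])));C=cloud(P,z['d'])
r=np.hypot(C[...,0]-.4765,C[...,1]-.3302)
print('ear before',ear(C[(r<.007)&(C[...,2]<.012)],0))
print('bench',ear(C[(abs(C[...,0]-.4)<.03)&(abs(C[...,1]-.3)<.04)&(C[...,2]<.02)],0))
E
```

```text
ear held (717, array([-0.0002, -0.0077,  0.0358]))
case top held (7384, array([-0.0002, -0.0312,  0.0893]))
floor (1312, array([-0.0229,  0.195 ,  0.0059]))
ear before (156, array([-0.0063,  0.0134,  0.0059]))
bench (4498, array([-0.0008, -0.0005,  0.0006]))
```

Well centred: the ear centre is within 0.3 mm of the fork centre, it is about 5 mm short of the buffers, and level. I'll lower it slowly.

Call:
{"name": "arm_command", "arguments": {"motion": [[[-0.004, 0, 0.02, 0, 0, 0, -1], [-0.008, 0.001, 0.045, 0, 0, 0.001, -1], [-0.008, 0.001, 0.065, 0, 0, 0.001, -1], [-0.008, 0.001, 0.08, 0, 0, 0.001, -1], [-0.008, 0.001, 0.088, 0, 0, 0.001, -1], [-0.008, 0.001, 0.088, 0, 0, 0.001, -1]]]}}

```text
t: 7.18
tcp_pos: [0.5498, -0.1834, 0.0239]
tool_rot: [[-0.108, 0.994, -0.0], [0.994, 0.108, 0.0], [0.0, -0.0, -1.0]]
force: [0.5, -0.4, -4.0]
gripper_width: 0.0495
```

Call:
{"name": "arm_command", "arguments": {"motion": [[[0, 0, 0.003, 0, 0, 0, -1], [0, 0, 0.006, 0, 0, 0, -1], [0, 0, 0.009, 0, 0, 0, -1], [0, 0, 0.009, 0, 0, 0, -1]]]}}

```text
t: 7.52
tcp_pos: [0.5499, -0.1834, 0.0219]
tool_rot: [[-0.108, 0.994, -0.0], [0.994, 0.108, 0.0], [0.0, -0.0, -1.0]]
force: [0.0, -0.5, -4.1]
gripper_width: 0.0494
```

Call:
{"name": "arm_command", "arguments": {"motion": [[[0, -0.002, 0.003, 0, 0, 0, -1], [0, -0.004, 0.006, 0, 0, 0, -1], [0, -0.004, 0.009, 0, 0, 0, -1], [0, -0.004, 0.011, 0, 0, 0, -1], [0, -0.004, 0.011, 0, 0, 0, -1]]]}}

```text
t: 7.93
tcp_pos: [0.5488, -0.1835, 0.019]
tool_rot: [[-0.108, 0.994, -0.0], [0.994, 0.108, 0.0], [0.0, -0.0, -1.0]]
force: [-0.7, 0.7, -4.6]
gripper_width: 0.0498
```

Call:
{"name": "arm_command", "arguments": {"motion": [[[0, 0, 0.002, 0, 0, 0, -1], [0, 0, 0.004, 0, 0, 0, -1], [0, 0, 0.004, 0, 0, 0, -1]]]}}

```text
t: 8.18
tcp_pos: [0.5489, -0.1835, 0.018]
tool_rot: [[-0.108, 0.994, -0.0], [0.994, 0.108, 0.0], [0.0, -0.0, -1.0]]
force: [0.1, -0.1, -3.5]
gripper_width: 0.0495
```

Call:
{"name": "arm_command", "arguments": {"motion": [[[0, 0, 0.002, 0, 0, 0, -1], [0, 0, 0.004, 0, 0, 0, -1], [0, 0, 0.004, 0, 0, 0, -1]]]}}

```text
t: 8.43
tcp_pos: [0.5489, -0.1836, 0.0171]
tool_rot: [[-0.108, 0.994, -0.0], [0.994, 0.108, 0.0], [0.0, -0.0, -1.0]]
force: [0.2, -0.7, -3.8]
gripper_width: 0.0495
```

Call:
{"name": "arm_command", "arguments": {"motion": [[[0, 0, 0.001, 0, 0, 0, -1], [0, 0, 0.002, 0, 0, 0, -1], [0, 0, 0.002, 0, 0, 0, -1]]]}}

```text
t: 8.68
tcp_pos: [0.5489, -0.1836, 0.017]
tool_rot: [[-0.108, 0.994, 0.0], [0.994, 0.108, -0.0], [-0.0, 0.0, -1.0]]
force: [-3.5, 1.4, 3.2]
gripper_width: 0.0494
```

Touchdown at TCP z 0.017: Fz went from -4 to +3. I'll ease the downward press and begin the slow push toward the buffers.

Call:
{"name": "arm_command", "arguments": {"motion": [[[0, 0, -0.001, 0, 0, 0, -1], [0.003, 0, -0.001, 0, 0, 0, -1], [0.007, 0, -0.001, 0, 0, 0, -1], [0.011, 0, -0.001, 0, 0, 0, -1], [0.015, 0, -0.001, 0, 0, 0, -1], [0.018, 0, -0.001, 0, 0, 0, -1], [0.02, 0, -0.001, 0, 0, 0, -1], [0.02, 0, -0.001, 0, 0, 0, -1]]]}}

```text
t: 9.35
tcp_pos: [0.5485, -0.1785, 0.017]
tool_rot: [[-0.108, 0.994, 0.0], [0.994, 0.108, -0.0], [-0.0, 0.0, -1.0]]
force: [0.6, -1.9, 0.4]
gripper_width: 0.0496
```

Call:
{"name": "arm_command", "arguments": {"motion": [[[0.002, 0, 0, 0, 0, 0, -1], [0.004, 0, 0, 0, 0, 0, -1], [0.006, 0, 0, 0, 0, 0, -1], [0.006, 0, 0, 0, 0, 0, -1]]]}}

```text
t: 9.68
tcp_pos: [0.5483, -0.1771, 0.017]
tool_rot: [[-0.108, 0.994, 0.0], [0.994, 0.108, -0.0], [-0.0, 0.0, -1.0]]
force: [0.3, -2.1, 1.9]
gripper_width: 0.0496
```

Call:
{"name": "arm_command", "arguments": {"motion": [[[0.002, 0, -0.0005, 0, 0, 0, -1], [0.004, 0, -0.0005, 0, 0, 0, -1], [0.004, 0, -0.0005, 0, 0, 0, -1], [0.004, 0, -0.0005, 0, 0, 0, -1]]]}}

```text
t: 10.02
tcp_pos: [0.5481, -0.176, 0.017]
tool_rot: [[-0.108, 0.994, -0.0], [0.994, 0.108, 0.0], [0.0, -0.0, -1.0]]
force: [0.8, -2.6, 1.1]
gripper_width: 0.0491
```

Call:
{"name": "arm_command", "arguments": {"motion": [[[0.002, 0, 0, 0, 0, 0, -1], [0.004, 0, 0, 0, 0, 0, -1], [0.004, 0, 0, 0, 0, 0, -1], [0.004, 0, 0, 0, 0, 0, -1]]]}}

```text
t: 10.35
tcp_pos: [0.548, -0.1751, 0.017]
tool_rot: [[-0.108, 0.994, 0.0], [0.994, 0.108, 0.0], [0.0, 0.0, -1.0]]
force: [-1.0, -1.9, 1.9]
gripper_width: 0.0493
```

Call:
{"name": "arm_command", "arguments": {"motion": [[[0.002, 0, 0, 0, 0, 0, -1], [0.003, 0, 0, 0, 0, 0, -1], [0.003, 0, 0, 0, 0, 0, -1], [0.003, 0, 0, 0, 0, 0, -1]]]}}

```text
t: 10.68
tcp_pos: [0.5479, -0.1744, 0.017]
tool_rot: [[-0.108, 0.994, 0.0], [0.994, 0.108, -0.0], [-0.0, 0.0, -1.0]]
force: [0.6, -4.3, 1.4]
gripper_width: 0.0496
```

Call:
{"name": "arm_command", "arguments": {"motion": [[[0, 0, -0.0005, 0, 0, 0, -1], [0.001, 0, -0.001, 0, 0, 0, -1], [0.002, 0, -0.001, 0, 0, 0, -1], [0.002, 0, -0.001, 0, 0, 0, -1], [0.002, 0, -0.001, 0, 0, 0, -1]]]}}

```text
t: 11.1
tcp_pos: [0.5478, -0.174, 0.0171]
tool_rot: [[-0.108, 0.994, -0.0], [0.994, 0.108, -0.0], [-0.0, -0.0, -1.0]]
force: [1.1, -5.9, -0.7]
gripper_width: 0.0493
```

Call:
{"name": "arm_command", "arguments": {"motion": [[[0.001, 0, 0, 0, 0, 0, -1], [0.002, 0, 0, 0, 0, 0, -1], [0.002, 0, 0, 0, 0, 0, -1], [0.002, 0, 0, 0, 0, 0, -1]]]}}

```text
t: 11.43
tcp_pos: [0.5479, -0.1738, 0.0173]
tool_rot: [[-0.108, 0.994, 0.0], [0.994, 0.108, -0.001], [-0.001, 0.0, -1.0]]
force: [1.0, -7.0, -1.4]
gripper_width: 0.0494
```

```bash
python3 - <<'E'
from plan import *
s=read_state();F=[s['force']]
for k in range(6):
    P=pose("wrist",s);im,d=get_image("wrist");s=read_state();F.append(s['force'])
print(np.mean(F,0).round(2),np.std(F,0).round(2));plan([.5475,-.1733,.017],96.26)
R=s['tool_rot'];C=cloud(P,d);T=(C-s['tcp_pos'])@R*1000
m=(C[...,2]>.03)&(C[...,2]<.052)&(abs(T[...,1])<40)&(T[...,0]>33)&(T[...,0]<75)
n,l,st,c=cv2.connectedComponentsWithStats(m.astype(np.uint8))
for i in range(1,n):
    if st[i,4]>50:q=T[l==i];print(c[i].round(),st[i,4],np.percentile(q,[2,50,98],axis=0).round(1).tolist())
cv2.imwrite("pics/w5.png",cv2.resize(im[70:230,230:420,::-1],None,fx=3,fy=3,interpolation=cv2.INTER_CUBIC))
E
```

```text
[ 0.86 -7.12 -0.28] [0.35 0.34 0.65]
t 11.73 tcp [ 0.5478 -0.1738  0.0173] yaw 96.2 F [ 0.86 -7.45  0.06] w 0.0494 q [-0.37  0.56  1.61 -0.    0.97 -0.48]
shift [ 0.0023 -0.0011  0.0012] turn [ 0.0001  0.0005 -0.0006]
[322. 172.] 4271 [[33.7, -28.5, -33.6], [43.5, 0.1, -23.6], [55.1, 27.6, -13.9]]
```

View pics/w5.png

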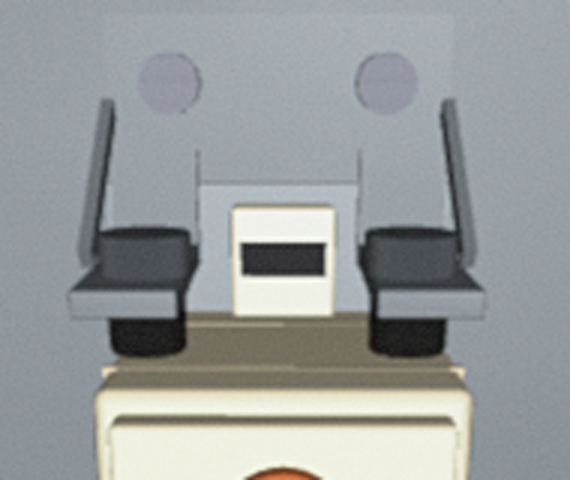

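The ear is centred in the fork and both buffer faces sit square on the case end (buffers at (148,330) and (408,330) in the crop, ear at (283,260)). Push force is now about 7 N. I'll step up gently to about 10 N at the buffers, allowing 1–1.5 N for floor friction.

Call:
{"name": "arm_command", "arguments": {"motion": [[[0.001, 0, 0.0003, 0, 0, 0, -1], [0.002, 0, 0.0003, 0, 0, 0, -1], [0.003, 0, 0.0003, 0, 0, 0, -1], [0.003, 0, 0.0003, 0, 0, 0, -1], [0.003, 0, 0.0003, 0, 0, 0, -1]]]}}

```text
t: 12.15
tcp_pos: [0.5478, -0.1734, 0.0173]
tool_rot: [[-0.108, 0.994, 0.0], [0.994, 0.108, -0.001], [-0.001, 0.0, -1.0]]
force: [1.0, -9.1, 0.2]
gripper_width: 0.0498
```

```bash
cat > f.py <<'E'
from plan import *
F=[];M=[]
for k in range(8):
    s=read_state();F.append(s['force']);M.append(s['ft_torque']);get_image("wrist")
print('F',np.mean(F,0).round(2),'M',np.mean(M,0).round(3),'rot z',s['tool_rot'].round(4)[2]);plan([.5475,-.1733,.017],96.26)
E
python3 f.py
```

```text
F [ 0.82 -8.96 -0.01] M [-1.545 -0.14   0.006] rot z [-1.2e-03  3.0e-04 -1.0e+00]
t 12.55 tcp [ 0.5478 -0.1734  0.0173] yaw 96.2 F [ 0.66 -9.5   0.15] w 0.0495 q [-0.37  0.56  1.61 -0.    0.97 -0.48]
shift [ 0.0004 -0.0013  0.0013] turn [ 0.0002  0.0008 -0.0006]
```

Call:
{"name": "arm_command", "arguments": {"motion": [[[0.001, 0, 0, 0, 0, 0, -1], [0.002, 0, 0, 0, 0, 0, -1], [0.003, 0, 0, 0, 0, 0, -1], [0.0035, 0, 0, 0, 0, 0, -1], [0.0035, 0, 0, 0, 0, 0, -1], [0.0035, 0, 0, 0, 0, 0, -1]]]}}

```text
t: 13.05
tcp_pos: [0.5478, -0.173, 0.0176]
tool_rot: [[-0.108, 0.994, 0.001], [0.994, 0.108, -0.002], [-0.002, 0.001, -1.0]]
force: [-0.1, -12.3, 2.4]
gripper_width: 0.0495
```

```bash
python3 f.py; python3 - <<'E'
from plan import *
s=read_state();P=pose("wrist",s);im,d=get_image("wrist");a,_=get_image("side")
w=cv2.resize(im[70:230,230:420,::-1],(570,480),interpolation=cv2.INTER_CUBIC)
b=cv2.resize(a[225:335,280:333,::-1],(230,477),interpolation=cv2.INTER_CUBIC);b=cv2.copyMakeBorder(b,0,3,0,0,0)
cv2.imwrite("pics/end.png",np.hstack([w,b]))
C=cloud(P,d);R=s['tool_rot'];T=(C-s['tcp_pos'])@R*1000
def rng(q):return len(q),np.percentile(q,[2,50,98],axis=0).round(1).tolist()
print('uprights',[rng(T[(C[...,2]>.046)&(C[...,2]<.053)&(k*T[...,1]>12)&(k*T[...,1]<32)&(T[...,0]>37)&(T[...,0]<60)]) for k in(-1,1)])
print('ear',rng(T[(C[...,2]>.005)&(C[...,2]<.014)&(abs(T[...,1])<10.5)&(T[...,0]>37)&(T[...,0]<57)]))
E
```

```text
F [ -0.06 -12.37   1.89] M [-2.17   0.004  0.04 ] rot z [-2.1e-03  7.0e-04 -1.0e+00]
t 13.45 tcp [ 0.5478 -0.173   0.0176] yaw 96.2 F [  0.91 -13.72   1.12] w 0.0494 q [-0.37  0.56  1.61 -0.    0.97 -0.48]
shift [-0.0009 -0.0014  0.0024] turn [ 0.0005  0.0013 -0.0007]
uprights [(359, [[41.6, -29.1, -32.3], [43.7, -21.9, -31.0], [45.3, -14.7, -29.2]]), (361, [[41.6, 13.6, -32.3], [43.7, 20.7, -31.1], [45.5, 28.0, -29.2]])]
ear (1217, [[37.4, -9.5, 6.4], [46.0, 0.0, 8.0], [55.8, 9.6, 12.4]])
```

View pics/end.png

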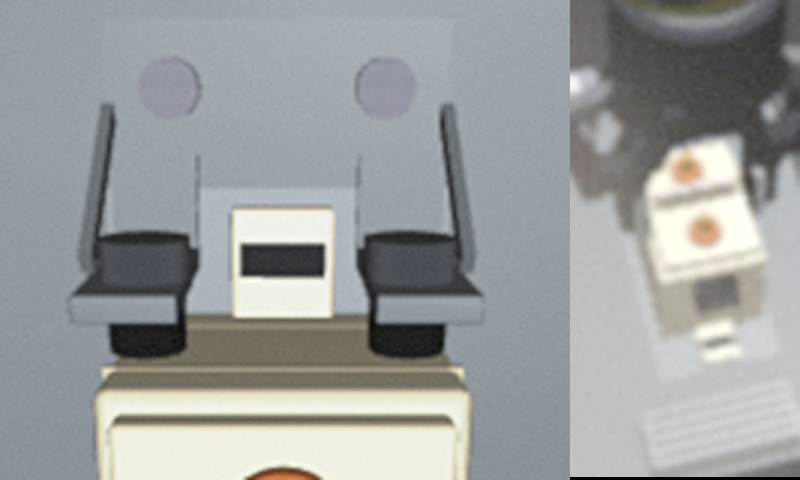

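Call:
{"name": "arm_command", "arguments": {"motion": [[[0, 0, -0.0005, 0, 0, 0, -1], [-0.0005, 0, -0.001, 0, 0, 0, -1], [-0.0005, 0, -0.001, 0, 0, 0, -1], [-0.0005, 0, -0.001, 0, 0, 0, -1], [-0.0005, 0, -0.001, 0, 0, 0, -1], [-0.0005, 0, -0.001, 0, 0, 0, -1]]]}}

```text
t: 14.05
tcp_pos: [0.5478, -0.173, 0.0177]
tool_rot: [[-0.108, 0.994, 0.001], [0.994, 0.108, -0.002], [-0.002, 0.001, -1.0]]
force: [-0.0, -10.8, 0.2]
gripper_width: 0.0492
```

```bash
python3 f.py
```

```text
F [  0.51 -11.39   0.54] M [-1.96  -0.11   0.047] rot z [-1.8e-03  5.0e-04 -1.0e+00]
t 14.45 tcp [ 0.5478 -0.173   0.0177] yaw 96.2 F [  0.24 -11.44   0.35] w 0.0492 q [-0.37  0.56  1.61 -0.    0.97 -0.48]
shift [-0.0011 -0.0012  0.0027] turn [ 0.0003  0.0011 -0.0007]
```

```bash
python3 - <<'E'
from plan import *
def rep(tag,C,p,yaw):
    y=np.array([-np.sin(yaw),np.cos(yaw)]);x=np.array([np.cos(yaw),np.sin(yaw)])
    D=C[...,:2]-p;u=D@x*1000;v=D@y*1000;Z=C[...,2]*1000;out=[]
    for nm,m in(('ear',(abs(u)<7)&(v>38)&(v<51)&(Z<45)),('rim+y',(abs(u)<20)&(v>22)&(v<31)&(Z>45)),('top mid-left',(u<-12)&(u>-20)&(v>5)&(v<22)&(Z>45))):
        q=np.c_[v[m],np.ones(m.sum())];z=Z[m];k=abs(z-np.median(z))<2;out.append((nm,int(k.sum()),np.linalg.lstsq(q[k],z[k],rcond=None)[0][0].round(4),np.median(z).round(2)))
    print(tag,out)
s=read_state();P=pose("wrist",s);im,d=get_image("wrist");rep('now',cloud(P,d),s['tcp_pos'][:2],np.radians(6.2))
z=np.load("w4.npz");P=pose("wrist",dict(tcp_pos=z['tcp_pos'],tool_rot=z['tool_rot']));C=cloud(P,z['d']);C[...,2]-=.0268;rep('w4 held -26.8mm',C,z['tcp_pos'][:2],np.radians(6.36))
z=np.load("w1.npz");P=pose("wrist",dict(tcp_pos=np.array([.4824,.2735,.1982]),tool_rot=np.array([[-.188,.982,-.001],[.982,.188,0],[0,-.001,-1]])));rep('bench',cloud(P,z['d']),np.array([.4843,.2868]),np.radians(10))
E
```

```text
now [('ear', 659, np.float64(-0.0378), np.float64(9.8)), ('rim+y', 2080, np.float64(-0.0525), np.float64(62.88)), ('top mid-left', 358, np.float64(0.0603), np.float64(126.6))]
w4 held -26.8mm [('ear', 664, np.float64(-0.004), np.float64(8.9)), ('rim+y', 2122, np.float64(-0.0441), np.float64(61.74)), ('top mid-left', 365, np.float64(0.0578), np.float64(125.23))]
bench [('ear', 185, np.float64(0.005), np.float64(5.82)), ('rim+y', 413, np.float64(-0.0167), np.float64(58.83)), ('top mid-left', 169, np.float64(0.0003), np.float64(58.65))]
```

Call:
{"name": "arm_command", "arguments": {"motion": [[[0, 0, 0.0005, 0, 0, 0, -1], [0, 0, 0.001, 0, 0, 0, -1], [0, 0, 0.0015, 0, 0, 0, -1], [0, 0, 0.002, 0, 0, 0, -1], [0, 0, 0.002, 0, 0, 0, -1]]]}}

```text
t: 14.92
tcp_pos: [0.5478, -0.1727, 0.0172]
tool_rot: [[-0.108, 0.994, 0.001], [0.994, 0.108, -0.001], [-0.001, 0.001, -1.0]]
force: [0.8, -8.9, 1.8]
gripper_width: 0.0494
```

```bash
cat > lev.py <<'E'
from plan import *
y=np.radians(6.2);ex=np.array([np.cos(y),np.sin(y)]);ey=np.array([-np.sin(y),np.cos(y)]);O=[]
for _ in range(6):
    s=read_state();P=pose("wrist",s);im,d=get_image("wrist");C=cloud(P,d);D=(C[...,:2]-s['tcp_pos'][:2])*1000;u=D@ex;v=D@ey;Z=C[...,2]*1000;o=[]
    for m in((abs(u)<7)&(v>38)&(v<51)&(Z<45),(abs(u)<20)&(v>24)&(v<30)&(Z>45)):
        z=Z[m];k=abs(z-np.median(z))<2;o+=[*np.linalg.lstsq(np.c_[v[m][k],np.ones(k.sum())],z[k],rcond=None)[0][:1],np.median(z)]
    O.append(o)
print('ear slope,z; rim slope,z',np.mean(O,0).round(4),np.std(O,0).round(4))
E
python3 f.py; python3 lev.py
```

```text
F [ 0.53 -9.65  1.3 ] M [-1.616 -0.033  0.048] rot z [-1.3e-03  5.0e-04 -1.0e+00]
t 15.32 tcp [ 0.5478 -0.1727  0.0172] yaw 96.2 F [ 0.03 -9.21  1.1 ] w 0.0492 q [-0.37  0.56  1.61 -0.    0.97 -0.48]
shift [-0.0021 -0.0014  0.0009] turn [ 0.0003  0.0009 -0.0006]
ear slope,z; rim slope,z [-6.40000e-03  9.85520e+00 -2.15000e-02  6.27911e+01] [0.0066 0.0175 0.0119 0.0153]
```

Lowering the tool 0.5 mm levelled the contactor: ear slope went from -0.038 to -0.006, close to the flat reading on the bench. I'll lower slightly more and restore the push.

Call:
{"name": "arm_command", "arguments": {"motion": [[[0.001, 0, 0.0005, 0, 0, 0, -1], [0.0015, 0, 0.001, 0, 0, 0, -1], [0.0015, 0, 0.001, 0, 0, 0, -1], [0.0015, 0, 0.001, 0, 0, 0, -1], [0.0015, 0, 0.001, 0, 0, 0, -1]]]}}

```text
t: 16.03
tcp_pos: [0.5478, -0.1725, 0.0171]
tool_rot: [[-0.108, 0.994, 0.001], [0.994, 0.108, -0.002], [-0.002, 0.001, -1.0]]
force: [-0.5, -11.0, 1.9]
gripper_width: 0.0492
```

```bash
python3 f.py; python3 lev.py
```

```text
F [ -0.34 -10.51   2.52] M [-1.81   0.035  0.06 ] rot z [-1.7e-03  6.0e-04 -1.0e+00]
t 16.43 tcp [ 0.5478 -0.1725  0.0171] yaw 96.2 F [  0.27 -11.7    2.27] w 0.0491 q [-0.37  0.56  1.61 -0.    0.97 -0.48]
shift [-0.0029 -0.0015  0.0004] turn [ 0.0004  0.001  -0.0006]
ear slope,z; rim slope,z [-9.60000e-03  9.86950e+00 -1.80000e-02  6.27046e+01] [0.008  0.0209 0.0096 0.0193]
```

Call:
{"name": "arm_command", "arguments": {"motion": [[[0.0005, 0, 0, 0, 0, 0, -1], [0.001, 0, 0, 0, 0, 0, -1], [0.0015, 0, 0, 0, 0, 0, -1], [0.002, 0, 0, 0, 0, 0, -1], [0.002, 0, 0, 0, 0, 0, -1], [0.002, 0, 0, 0, 0, 0, -1]]]}}

```text
t: 17.23
tcp_pos: [0.5478, -0.1723, 0.0172]
tool_rot: [[-0.108, 0.994, 0.001], [0.994, 0.108, -0.002], [-0.002, 0.001, -1.0]]
force: [0.9, -12.0, 3.3]
gripper_width: 0.0495
```

```bash
python3 f.py; python3 lev.py; cat > gap.py <<'E'
from plan import *
def gap(C,p):
    y=np.radians(6.2);D=(C[...,:2]-p[:2])*1000;u=D@[np.cos(y),np.sin(y)];v=D@[-np.sin(y),np.cos(y)];Z=C[...,2]*1000;o=[]
    for k in(-1,1):
        m=(k*u>15)&(k*u<26)&(Z>45)&(Z<53)&(v>36)&(v<60);o+=[np.percentile(v[m],[2,98]).round(2).tolist(),np.median(Z[m]).round(1)]
    for z0 in(20,30,38):
        m=(abs(u)<9)&(Z>z0)&(Z<z0+6)&(v>28)&(v<40);o.append((int(m.sum()),np.median(v[m]).round(2)))
    m=(abs(u)<7)&(Z<12)&(Z>7.5)&(v>38)&(v<60);o.append(('ear',np.percentile(v[m],[90,95,98]).round(1)))
    return o
s=read_state();P=pose("wrist",s)
d=np.median([get_image("wrist")[1] for _ in range(5)],0);print('now',gap(cloud(P,d),s['tcp_pos']))
z=np.load("w4.npz");P=pose("wrist",dict(tcp_pos=z['tcp_pos'],tool_rot=z['tool_rot']));C=cloud(P,z['d']);H=C[...,2]<.06
print('w4 stop',gap(C,z['tcp_pos'])[:4]);C[...,2]-=.0268;print('w4 case',gap(C,z['tcp_pos'])[4:])
E
python3 gap.py
```

```text
F [  0.05 -12.3    2.76] M [-2.046  0.075  0.06 ] rot z [-2.e-03  7.e-04 -1.e+00]
t 17.63 tcp [ 0.5478 -0.1723  0.0172] yaw 96.2 F [ -0.1  -12.61   3.1 ] w 0.0494 q [-0.37  0.56  1.61 -0.    0.97 -0.48]
shift [-0.004  -0.0016  0.0007] turn [ 0.0005  0.0013 -0.0007]
ear slope,z; rim slope,z [-1.15000e-02  9.79220e+00 -1.96000e-02  6.27437e+01] [0.0046 0.0195 0.0034 0.0152]
now [[40.96, 44.59], np.float64(48.5), [40.96, 44.62], np.float64(48.6), (109, np.float64(33.89)), (119, np.float64(33.93)), (127, np.float64(33.95)), ('ear', array([51.6, 52.2, 52.6]))]
  return _methods._mean(a, axis=axis, dtype=dtype,
  ret = ret.dtype.type(ret / rcount)
Traceback (most recent call last):
  File "gap.py", line 13, in <module>
    print('w4 stop',gap(C,z['tcp_pos'])[:4]);C[...,2]-=.0268;print('w4 case',gap(C,z['tcp_pos'])[4:])
                    ~~~^^^^^^^^^^^^^^^^
  File "gap.py", line 8, in gap
    m=(abs(u)<7)&(Z<12)&(Z>7.5)&(v>38)&(v<60);o.append(('ear',np.percentile(v[m],[90,95,98]).round(1)))
                                                              ~~~~~~~~~~~~~^^^^^^^^^^^^^^^^^
IndexError: index -1 is out of bounds for axis 0 with size 0
```

The measurements agree:
- The case end wall is plumb.
- Its gap to both upright faces is 7.06 mm on each side. Nominal at home is 7.0 mm, so the buffers are compressed about 1.9 mm, or about 10 N.
- The push force is steady at about 12.3 N, including about 2.5 N of floor friction.

Handing in.

```bash
python3 -c "
from workcell import *
s=read_state();print(s['t'],s['force'],s['tcp_pos']);print(sign_off())"
```

```text
18.1833 [ -0.64233348 -10.8786715    2.89687238] [ 0.54775444 -0.17225149  0.0171442 ]
the job is handed in; nothing more can be done
None
```

I picked up the smaller cream contactor, set it flat in the empty seat with its socket pointing away from the buffers, and pushed it slowly against both. I handed the job in at 18.2 s, still gripping and pressing it.

**Last checks**
- **Buffers:** The case end is plumb. Its gap to both uprights is 7.06 mm against a nominal 7.0 mm, so both buffers are compressed about 1.9 mm, roughly 10 N together.
- **Wrist force:** It averaged 12.3 N along the push. I put about 2.5 N of that down to floor friction, so the two figures agree. The last single reading was 10.9 N; readings vary by about 1 N.
- **Ear alignment:** The plain-end ear lies between the uprights, 0.3 to 0.9 mm off centre toward +x. That is within its 15 mm slot. I couldn't see the nuts under the ears, so that is inferred from the gap and the fork.

**What disagreed**
- **Tilt:** Partway through the push the contactor pitched by about 1 to 2°. Lowering the tool about 0.75 mm brought the ear and rim slopes back to within about 1° of their readings on the bench.
- **Slip:** It appears to have slid about 0.6 to 1 mm in the pads, which I made up with further push.

I moved none of the other items on the bench on purpose, but I took no final overview picture to confirm they are where they were.

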